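True up an adjustable stop and prove it with a square

ROBOT

A 6-joint arm with a two-finger parallel gripper is mounted at the origin on a cart in front of the work surface, level with it; the furniture and walls round the work are solid. World frame = base frame: x ahead of the robot, y to its left, z up, the work surface at z = 0. Lengths are in m, angles in degrees, forces in N, time in s.
With the tool pointing down it reaches from about 0.4 to 0.825 m from the base axis. Payload 7 kg.
Tool frame: the origin (TCP) lies on the centre line of the jaws, within the pads' length; the fingertips stand 19 mm ahead of it and the grasp point (between the pads) is the TCP; z points along the fingers, y is the line along which they close (so a half turn about z gives the same grasp; the last joint's range is limited). The gripper opens to 88 mm and grips with 3 to 60 N. Pads are 19 mm wide; open, the fingers measure 130 mm over their backs; the gripper's body (78 mm by 193 mm) begins 47 mm behind the grasp point.
Start: joints at [82.053, 20.546, 0.682, 0, -70.136, -16.507], TCP at [0.279, 0.614, 0.219] pointing down, gripper open.
Joint ranges: [-176.03, 176.03], [-82.01, 121.73], [-58.28, 71.71], [-173.87, 95.51], [-174.79, -0.11], [-173.66, 173.66]. Speed limits (degrees/s): [136.94, 136.94, 172.46, 180, 180, 180].

INTERFACE

Orientations are given as [roll, pitch, yaw] about the fixed x, y, z axes, in that order (R = Rz(yaw) Ry(pitch) Rx(roll)).
In Python, from plant import get_state, capture, close_job gives the robot as it stands.
- The arm moves only by the tool apply_moves, never from a script. Its argument "targets" is a list of rows, each a list of 7 numbers: the opening, from 0 (shut) to 1 (fully open), then the shift along the tool's x, y, z normalised to -1 to 1, where 1 is 1000 mm, then the turn, a rotation vector about the tool's x, y, z normalised to -1 to 1, where 1 is 90 degrees. In form: [[claw, tx, ty, tz, ax, ay, az], ...]. A call has 1 to 20 rows; each row shifts and turns the commanded pose from where the row before left it, along the tool's axes as they then stand; what a row does not reach is not made up. A row lasts 1/12 s, in which the tool goes at most 41.7 mm and 7.16 degrees, less where a joint would pass 70% of its speed; a pose out of reach is approached as far as the arm can. A call with a number of a shift or a turn outside -1 to 1 is refused whole. A call with a gripper value outside its range is refused whole. The fingers move at their own pace and stop on an object; "newtons" is the grip in N (left out, the last holds). Time passes only in rows, so rows that do not move let the fingers close. It gives the time, the measured TCP pose, the force, the opening and the grip force at its end, in the units of the state.
- get_state(): the state, without advancing time (a new reading comes with each control period).
- capture(name): name is "scene" or "side" or "wrist"; returns a dict with "frame" (400x640x3 uint8, red, green, blue), "range_z" (400x640 float32, m along the optical axis (not along the pixel's ray), 0 where there is no reading), "camera_matrix" (3x3 intrinsics, pixels), "T" (4x4, takes a point from camera to world coordinates). Camera axes: x right, y down, z forward; pixel columns grow to the right and rows downward; lengths in m; the calibration is good to about 2 mm. A picture is of the moment at which its call begins.
- close_job(): hands the job in; it is judged then, once.
The state is a dict: "time_s": time; "joints": joint angles; "qd": joint speeds; "joint_torque": joint torques, N m; "tcp_pos": TCP position; "eef_rot": TCP orientation; "contact_force": force on the tool from outside, world axes, zero at the start; "moment": the same for the moment, N m; "gripper_width": finger opening in m; "gripper_force": force on a finger pad.
Only numpy, scipy, OpenCV 4.12 (cv2) and the standard library are available. Lean on these libraries where they do the work, as an engineer would, in place of code of your own. Each camera call takes 0.05 s, during which the arm holds its last target. There are 200 camera calls.

TASK

The small steel upright on the grey and aluminium squaring fixture leans back. Turn the black knob clockwise until the pointer sits on the long mark, which stands the upright plumb, and let go of the knob; then pick up the steel square and seat it in the middle of the fixture's corner, foot flat on the bed and the outer edge of its leg flat against the upright. Finish still gripping the square and pressing it gently but firmly into the corner, so that it touches both faces; do not let go, and leave the other things alone.

Things in the scene. Friction and masses are not known exactly. Their poses are not given: they have to be found in the camera images.
- knob (a joint): Angle of the black bar knob on top of the fixture's grey gearbox, rad; grows clockwise seen from above, 0 to 2.4. It starts between 0.15 and 0.75. At 0 its grip bar lies along the fixture's x axis and at value q the bar is turned q clockwise from there. At 1.40 the pointer is on the mark and the upright is plumb. It is stiff (0.13 N m) and stays where it is left.
- knob_grip (a point): Point on the knob's vertical axis, 7 mm below the top of its grip bar, at the height to grip. The grip bar is 38 mm long, 14 mm thick and stands 30 mm above a round disc of 40 mm diameter; its top is 84 mm above the surface. The point's axes turn with the knob: x runs along the bar, z is up.
- tilt (a joint): Lean of the upright, rad: 0 is plumb, positive leans away from the bed (towards the fixture's +x). Geared to the knob: tilt = 0.12 x (1.40 - knob).
- pointer_tip (a point): Tip of the flat dark needle, 36 mm long, which turns 0.7 rad per rad of knob, in the same sense, over the front part of the gearbox's top (42 mm above the surface).
- mark (a point): Where the pointer's tip must stand: at the inner end of the longer black line in the middle of the row of seven lines on the gearbox's top.
- corner (a point): Middle of the fixture's inside corner line, where the bed's top meets the foot of the upright's face; 12 mm above the desk. Axes are the fixture's: x level, into the upright's face (away from the robot), y left along the corner line, z up. On the right, its near side 67 mm off, is the fixed gearbox (66 mm wide, 40 mm high), the knob's axis 100 mm right of this point. The fixture is fixed to the desk.
- bed: The aluminium bed plate; level top 12 mm above the desk, reaching 95 mm from the corner towards -x and 40 mm either side. Origin on the desk, 30 mm towards -x from below the corner; axes as corner.
- upright: The dark steel upright plate, 50 mm wide, 8 mm thick, 75 mm high over the bed, hinged at its foot along the corner line. Origin at the corner, z up along its face. The geared hinge carries a push of 12 N at its top without moving; with the square pressed on the bed, friction there takes up several newtons of a sideways push before the upright feels it.
- square_leg (a point): Centre of the steel square's leg, 52.5 mm above its underside and 14 mm inward from the leg's outer edge. The leg is 28 mm (x) by 14 mm thick (y), its top 105 mm above the underside. x points from the toe to the leg's outer edge (the face that goes against the upright), z up. The square stands on the blue mat, whose top is 6 mm above the desk.
- square_heel (a point): The square's heel: middle of the lower outer edge, where the underside meets the outer face of the leg. It belongs at corner.
- square: The square, one piece of steel of about 0.3 kg: foot 85 mm long (x), 22 mm wide (y), 20 mm high, with the leg rising from its +x end. Origin at the centre of its underside, axes as square_leg.
- flux_jar: White flux tin, 47 mm across, 18 mm high, on the desk; a bystander. Origin at its underside.
- part_case: Clear part case with black lid, 42 x 64 x 51 mm; a bystander. Origin at its underside.
- solder_reel: Reel of solder wire, 58 mm across, 36 mm high, on the blue mat; a bystander. Origin at its underside.

How it is judged:
By the outcome, as a careful person would: the job done as asked, in the order asked, and still so for the second after the job is handed in, while the arm keeps its last pose, push and grip.
It also fails if it takes over 58 s, if anything falls off the work surface, if the arm or the gripper's body presses on something with over 40 N, if the wrist force passes 120 N, or if a joint passes its speed limit or range.

## Working session

There is one attempt and no reset: what is moved stays moved. The work goes in short steps, Python scripts to look and compute and a tool call to move; the robot and the scene stay as the last step left them, time stands still between calls to the robot, and variables do not carry over. Pictures are saved under pics/ and viewed, at most 13 in all, crops included, and the job is handed in when it is done.

Besides the shell and the picture viewer there is one more tool, called after ">>>" by a JSON object that holds its "op" and its "data". apply_moves: Moves the arm, as the interface text tells. Scaled input: -1 to 1 covers 1000 mm each way for a shift and 90 degrees each way for a turn. Its arguments: {"type":"object","properties":{"targets":{"type":"array","items":{"type":"array","items":{"type":"number"}}},"newtons":{"type":"number"}},"required":["targets"]}

```bash
mkdir -p pics
cat > h.py <<'E'
from plant import *
import numpy as np, cv2
def save(n,f): cv2.imwrite(f'pics/{n}.png',cv2.cvtColor(f,cv2.COLOR_RGB2BGR))
def ray(c,u,v,z):
    d=c['T'][:3,:3]@np.linalg.inv(c['camera_matrix'])@np.array([u,v,1.]);o=c['T'][:3,3]
    return o+d*(z-o[2])/d[2]
def cloud(c):
    z=c['range_z'];v,u=np.mgrid[:z.shape[0],:z.shape[1]]
    p=np.stack([u*z,v*z,z],-1)@np.linalg.inv(c['camera_matrix']).T
    return p@c['T'][:3,:3].T+c['T'][:3,3]
E
python3 - <<'E'
from h import *
s=get_state();print(s)
a=capture('scene');b=capture('side');
for n,c in(('scene',a),('side',b)): save(n,c['frame']);print(n,c['T'].round(3).tolist(),c['camera_matrix'].tolist(),(c['range_z']>0).mean())
E
```

```text
{'time_s': 0.0, 'joints': array([ 8.20550673e+01,  2.05905327e+01,  6.35493922e-01, -2.02925853e-02,
       -7.01360723e+01, -1.65087368e+01]), 'qd': array([-0.01336772, -0.04486491, -0.04036787, -0.06775942, -0.03255183,
       -0.03612819]), 'joint_torque': array([ 9.32959629e-04, -5.82719707e+01,  2.93070710e+01,  6.99750736e+00,
        6.99098004e-03, -1.50454903e-04]), 'tcp_pos': array([0.27921988, 0.61400324, 0.21774541]), 'eef_rot': array([ 1.79907224e+02, -7.60267253e-03, -2.44605737e+01]), 'contact_force': array([ 0.56257309, -0.18330457, -0.1437472 ]), 'moment': array([-0.00588755,  0.00204827,  0.00488712]), 'gripper_force': 0.0, 'gripper_width': 0.08739177439509765}
scene [[-0.732, -0.487, 0.476, 0.186], [-0.681, 0.53, -0.506, 0.374], [-0.006, -0.695, -0.719, 0.694], [0.0, 0.0, 0.0, 1.0]] [[423.9664069453126, 0.0, 320.3118013910182], [0.0, 423.9664069453126, 208.13264313660122], [0.0, 0.0, 1.0]] 0.996140625
side [[-1.0, -0.003, 0.027, 0.552], [-0.025, 0.485, -0.874, 0.694], [-0.011, -0.874, -0.485, 0.496], [0.0, 0.0, 0.0, 1.0]] [[378.4843978473145, 0.0, 312.9751076363645], [0.0, 378.4843978473145, 196.79296421869054], [0.0, 0.0, 1.0]] 0.995921875
```

View pics/scene.png

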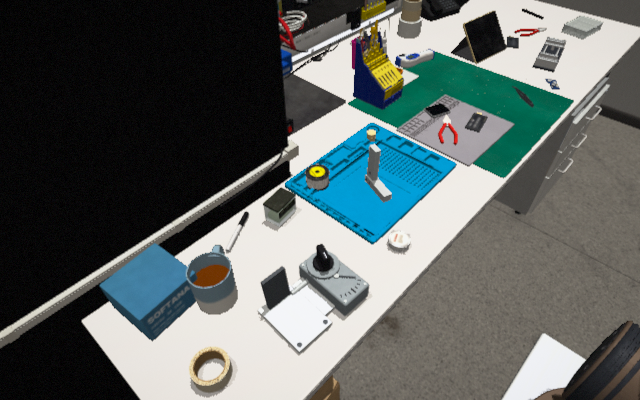

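View pics/side.png

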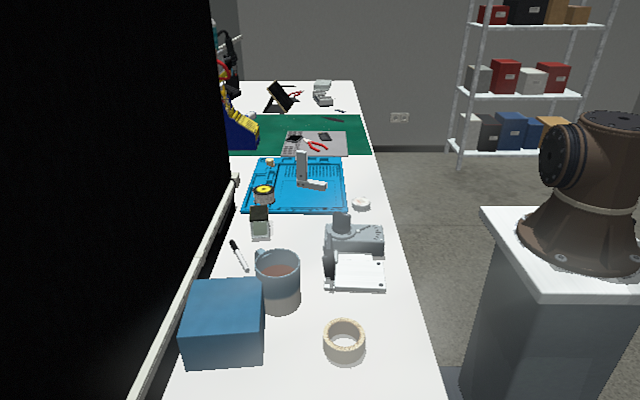

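The scene view shows the fixture: knob at (322,255), bed at (298,316), upright at (274,287). The square stands on the mat at (376,175), with the jar at (400,240), the reel at (317,176) and the case at (280,206). Next I'll measure from depth.

Run:
```python
from h import *
c=capture('scene');P=cloud(c);np.save('P.npy',P);
for u,v in((298,325),(322,250),(345,290),(274,280),(374,150),(380,190),(200,350),(400,200)): print(u,v,P[v,u].round(4))
z=P[...,2]
def rect(m,n,zp):
    m=m.astype(np.uint8); q=P[m>0][:,:2].astype(np.float32)
    print(n,len(q),cv2.minAreaRect(q*1000),q.mean(0).round(4),z[m>0].mean().round(4))
def win(u0,u1,v0,v1):
    w=np.zeros(z.shape,bool);w[v0:v1,u0:u1]=1;return w
w=win(255,375,235,355)
rect(w&(z>.0095)&(z<.0145)&(c['frame'].min(2)>150),'bed',0)
rect(w&(z>.037)&(z<.045),'gear',0)
rect(w&(z>.079)&(z<.09)&(np.arange(640)>300),'knobtop',0)
rect(w&(z>.079)&(np.arange(640)<300),'upr top',0)
w=win(355,400,135,205)
rect(w&(z>.022)&(z<.03),'foot',0); rect(w&(z>.106)&(z<.118),'legtop',0); rect(w&(z>.04)&(z<.1),'leg',0)
for n,w in(('jar',win(385,415,225,255)),('reel',win(300,335,160,195)),('case',win(260,300,183,228))): rect(w&(z>.013),n,0)
f=c['frame'];save('crop',cv2.resize(f[130:355,250:410],None,fx=2.6,fy=2.6,interpolation=cv2.INTER_CUBIC))
```

```text
298 325 [0.4716 0.1309 0.0107]
322 250 [0.5151 0.0208 0.0842]
345 290 [0.4469 0.0334 0.0379]
274 280 [0.5355 0.1219 0.0769]
374 150 [ 0.6076 -0.2487  0.1089]
380 190 [ 0.568  -0.2316  0.0244]
200 350 [ 0.5674  0.275  -0.0011]
400 200 [ 0.5248 -0.2534  0.0052]
bed 2020 ((486.9099426269531, 109.30296325683594), (105.35077667236328, 109.24915313720703), 87.09639739990234) [0.4811 0.1197] 0.0111
gear 1402 ((486.55072021484375, 69.0740966796875), (156.3482666015625, 123.8543472290039), 87.72219848632812) [0.4735 0.0327] 0.04
knobtop 124 ((511.8800964355469, 21.69580078125), (13.867156028747559, 36.59989547729492), 66.61988067626953) [0.5114 0.0225] 0.0822
upr top 178 ((376.35626220703125, 250.02012634277344), (42.34782791137695, 452.56793212890625), 51.61531066894531) [0.4976 0.1509] 0.1558
foot 226 ((638.854736328125, -294.7606201171875), (49.94337844848633, 233.24301147460938), 47.32788848876953) [ 0.5853 -0.2488] 0.0244
legtop 58 ((611.1128540039062, -255.55538940429688), (15.11898136138916, 30.853410720825195), 68.06563568115234) [ 0.6101 -0.2543] 0.109
leg 234 ((610.115966796875, -249.8207244873047), (31.307043075561523, 14.066713333129883), 4.326649188995361) [ 0.6068 -0.2499] 0.0705
jar 325 ((315.9862976074219, 96.41496276855469), (45.93348693847656, 611.3180541992188), 29.423192977905273) [ 0.4521 -0.145 ] 0.0202
reel 490 ((465.978271484375, 101.3431396484375), (63.543235778808594, 779.1682739257812), 41.12095260620117) [ 0.695 -0.157] 0.0406
case 805 ((465.11151123046875, 119.38200378417969), (88.33810424804688, 750.57421875), 54.36472702026367) [ 0.6951 -0.0345] 0.0418
```

View pics/crop.png

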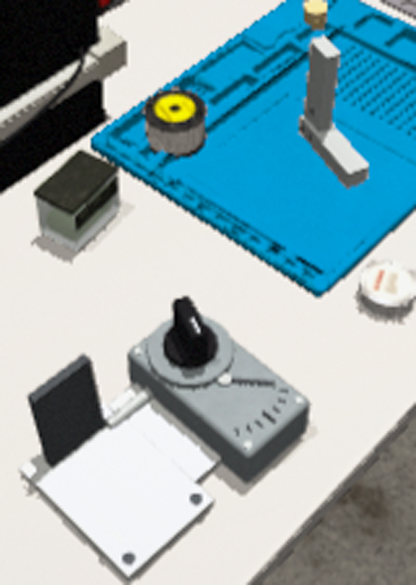

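The crop shows the bar knob, with the needle pointing a bit short of the long mark, and the upright and bed to its left. The knob is at about (0.512, 0.022) with the bar at about -23°, close to the present tool yaw. I'll move over it now.

>>> {"op": "apply_moves", "data": {"targets": [[1,0.029,0.0296,0,0,0,0],[1,0.029,0.0296,0,0,0,0],[1,0.029,0.0296,0,0,0,0],[1,0.029,0.0296,0,0,0,0],[1,0.029,0.0296,0,0,0,0],[1,0.029,0.0296,0,0,0,0],[1,0.029,0.0296,0,0,0,0],[1,0.029,0.0296,0,0,0,0],[1,0.029,0.0296,0,0,0,0],[1,0.029,0.0296,0,0,0,0],[1,0.029,0.0296,0,0,0,0],[1,0.029,0.0296,0,0,0,0],[1,0.029,0.0296,0,0,0,0],[1,0.029,0.0296,0,0,0,0],[1,0.029,0.0296,0,0,0,0],[1,0,0,0,0,0,0],[1,0,0,0,0,0,0]]}}

```text
time_s: 1.57
tcp_pos: [0.4917, 0.0278, 0.2183]
eef_rot: [180.0, 0.0, -24.7]
contact_force: [0.3, 0.1, -0.5]
gripper_width: 0.0877
gripper_force: 0.0
```

```bash
cat >> h.py <<'E'
from scipy.spatial.transform import Rotation as Ro
def delta(pos,yaw,cur=None):
    s=get_state();R=Ro.from_euler('xyz',s['eef_rot'],degrees=True)
    G=Ro.from_euler('xyz',[180,0,yaw],degrees=True)
    print('shift m',R.inv().apply(np.array(pos)-s['tcp_pos']).round(4),'rotvec/90',((R.inv()*G).as_rotvec(degrees=True)/90).round(4))
E
python3 - <<'E'
from h import *
s=get_state();print(s['time_s'],s['tcp_pos'],s['eef_rot'],s['joints'].round(1))
c=capture('wrist');save('w1',c['frame']);print(c['T'].round(3).tolist())
P=cloud(c);np.savez('w1.npz',P=P,**c)
E
```

```text
1.5667 [0.49171229 0.02782987 0.21827498] [ 1.79965430e+02  3.51628243e-02 -2.47350289e+01] [ 26.2   3.2 -21.7  -0.  -65.1  39.1]
[[-0.417, -0.88, -0.226, 0.552], [-0.909, 0.404, 0.103, -0.001], [0.001, 0.249, -0.969, 0.383], [0.0, 0.0, 0.0, 1.0]]
```

View pics/w1.png

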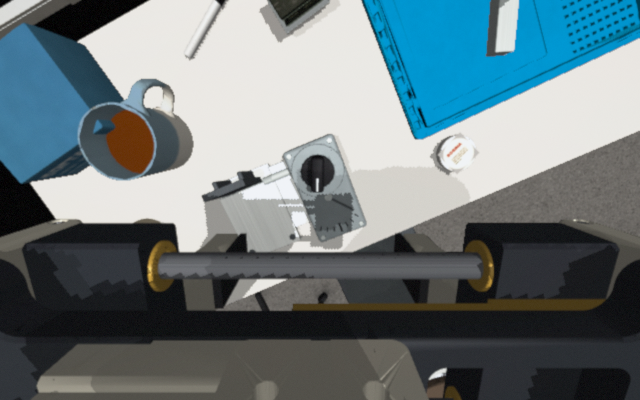

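The wrist view shows the knob at (317,170), the gearbox at (326,188) and the bed partly at (250,205). I'll measure the gearbox edges and the bar from this view.

Run:
```python
from h import *
d=np.load('w1.npz');P=d['P'];z=P[...,2];f=d['frame']
U,V=np.meshgrid(np.arange(640),np.arange(400))
w=(U>195)&(U<375)&(V>120)&(V<240)
def rect(m,n):
    q=P[m][:,:2].astype(np.float32);(cx,cy),(a,b),t=cv2.minAreaRect(q*1000)
    print(n,len(q),round(cx,1),round(cy,1),round(a,1),round(b,1),round(t,2),z[m].mean().round(4))
    return q
k=w&(z>.078)&(z<.092)&(U>280);q=rect(k,'knobtop')
e=np.cov(q.T);l,v=np.linalg.eigh(e);print('pca',np.degrees(np.arctan2(v[1,1],v[0,1])),np.sqrt(l*12)*1000)
rect(w&(z>.048)&(z<.06)&(U>280),'disc')
g=w&(z>.036)&(z<.044)&(U>275); g=cv2.morphologyEx(g.astype(np.uint8),cv2.MORPH_OPEN,np.ones((3,3)))>0;rect(g,'gear')
rect(w&(z>.083)&(z<.095)&(U<280),'uprtop')
b=w&(z>.0095)&(z<.0155)&(U<300);b=cv2.morphologyEx(b.astype(np.uint8),cv2.MORPH_OPEN,np.ones((3,3)))>0;rect(b,'bed')
# side edge of gearbox: fit left edge (max y) as function of x
G=P[g]
for nm,fn in(('L',np.max),('R',np.min)):
    xs=np.arange(.44,.53,.005);pts=np.array([(x+.0025,fn(G[(G[:,0]>x)&(G[:,0]<x+.005),1])) for x in xs if ((G[:,0]>x)&(G[:,0]<x+.005)).any()])
    p=np.polyfit(*pts.T,1);print(nm,np.degrees(np.arctan(p[0])),np.polyval(p,.5),pts[:,1].round(3))
# dark upright
u=(f.max(2)<70)&(U>195)&(U<280)&(V>150)&(V<210)
Q=P[u];print('upright',len(Q),Q[:,2].min(),Q[:,2].max())
for h in np.arange(.01,.095,.01):
    s=Q[(Q[:,2]>h)&(Q[:,2]<h+.01)]
    if len(s)>8:print(h.round(3),len(s),s[:,:2].min(0).round(4),s[:,:2].max(0).round(4),s[:,:2].mean(0).round(4))
save('w1c',cv2.resize(f[120:245,190:380],None,fx=4,fy=4,interpolation=cv2.INTER_CUBIC))
```

```text
knobtop 445 514.3 20.5 13.1 36.7 65.44 0.0828
pca 155.18668390609855 [13.72762147 36.97309103]
disc 479 515.0 19.6 39.0 37.0 60.31 0.0531
gear 2882 486.9 21.4 65.5 123.9 87.11 0.0392
uprtop 343 541.7 118.8 50.3 8.2 87.25 0.0851
bed 3062 483.1 121.5 81.1 92.6 86.76 0.0113
L -14.233164651418843 0.04576426882099452 [ 0.056  0.056  0.056  0.055  0.055  0.055  0.054  0.054  0.053  0.054
  0.054  0.053  0.052 -0.01   0.052  0.052]
R -2.8364264067562504 -0.011504719447928248 [-0.008 -0.009 -0.01  -0.009 -0.01  -0.01  -0.01  -0.011 -0.01  -0.011
 -0.012 -0.011 -0.01  -0.013 -0.013 -0.013]
upright 352 0.017660269459698397 0.38341373450447663
0.02 30 [0.5307 0.094 ] [0.549 0.132] [0.5417 0.1079]
0.03 37 [0.532  0.0939] [0.5501 0.1322] [0.5424 0.1085]
0.04 50 [0.5325 0.0939] [0.5511 0.1321] [0.5428 0.109 ]
0.05 74 [0.5328 0.0936] [0.5526 0.1333] [0.5426 0.111 ]
0.06 40 [0.5342 0.0937] [0.5502 0.1327] [0.5383 0.1048]
0.07 32 [0.5351 0.0936] [0.5428 0.1305] [0.5378 0.1025]
0.08 81 [0.5366 0.0937] [0.5456 0.1417] [0.5401 0.1223]
```

View pics/w1c.png

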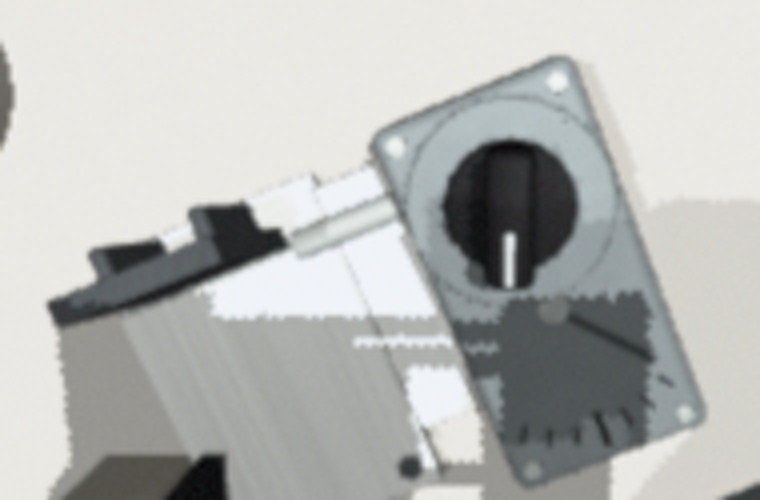

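The fixture yaw is about -2.9°, the knob is at (0.5145, 0.0202), and the bar is at -24.7°, so q is about 0.38. I'll descend with a reduced opening and grip.

>>> {"op": "apply_moves", "data": {"newtons": 25, "targets": [[0.45,0.012,-0.0013,0,0,0,0],[0.45,0.0119,-0.0013,0,0,0,0],[0.45,0,0,0.03,0,0,0],[0.45,0,0,0.03,0,0,0],[0.45,0,0,0.03,0,0,0],[0.45,0,0,0.02,0,0,0],[0.45,0,0,0.02,0,0,0],[0.45,0,0,0.011,0,0,0],[0.45,0,0,0,0,0,0],[0.45,0,0,0,0,0,0]]}}

```text
time_s: 2.45
tcp_pos: [0.5148, 0.0234, 0.0772]
eef_rot: [179.9, 0.0, -24.3]
contact_force: [0.6, -0.2, 1.2]
gripper_width: 0.0398
gripper_force: 0.0
```

>>> {"op": "apply_moves", "data": {"targets": [[0,0,0,0,0,0,0],[0,0,0,0,0,0,0],[0,0,0,0,0,0,0],[0,0,0,0,0,0,0],[0,0,0,0,0,0,0],[0,0,0,0,0,0,0],[0,0,0,0,0,0,0],[0,0,0,0,0,0,0]]}}

```text
time_s: 3.12
tcp_pos: [0.5145, 0.0226, 0.0778]
eef_rot: [-180.0, -0.0, -24.5]
contact_force: [-0.2, 0.1, -0.5]
gripper_width: 0.0003
gripper_force: 0.0
```

The fingers closed on nothing, so I'll take a look.

Run:
```python
from h import *
a=capture('scene')['frame'][150:350,230:430];b=capture('wrist')['frame'][120:320,200:440];c=capture('side')['frame'][160:320,250:450]
s=lambda i,k:cv2.resize(i,k,interpolation=cv2.INTER_CUBIC)
save('m',np.vstack([np.hstack([s(a,(400,400)),s(c,(400,400))])[:, :],]));save('m2',s(b,(720,600)))
st=get_state();print(st)
```

```text
{'time_s': 3.2667, 'joints': array([ 2.43868821e+01,  1.36718495e+01, -2.99341720e+01,  2.43084079e-03,
       -4.63945167e+01,  4.11587913e+01]), 'qd': array([-0.01353352,  0.05281653, -0.10036636, -0.01498859,  0.02616675,
        0.01994672]), 'joint_torque': array([-3.62261599e-03, -4.21682453e+01,  2.26549280e+01,  5.35490245e+00,
        7.87911401e-02,  1.12486532e-04]), 'tcp_pos': array([0.51444932, 0.0226204 , 0.07767587]), 'eef_rot': array([ 1.79998436e+02, -9.70962822e-04, -2.44526501e+01]), 'contact_force': array([-0.12358905,  0.33532642, -0.18830186]), 'moment': array([-0.00221097,  0.00179119, -0.00775214]), 'gripper_force': 0.0, 'gripper_width': 0.0004197332772013204}
```

View pics/m.png

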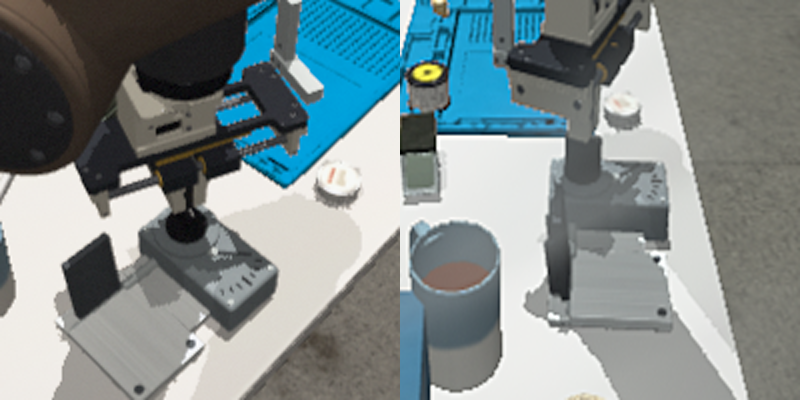

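The scene crop shows closed fingers apparently standing on or above the knob at crop (188,220). I'll check the fingertip height by depth.

Run:
```python
from h import *
for n in('scene','side'):
    c=capture(n);P=cloud(c);f=c['frame']
    if n=='scene':
        for v in range(238,272,2): print(v,[(P[v,u].round(3).tolist(),f[v,u].tolist()) for u in(318,324)])
```

```text
238 [([0.489, 0.058, 0.173], [22, 27, 28]), ([0.483, 0.05, 0.17], [22, 23, 25])]
240 [([0.488, 0.06, 0.17], [20, 24, 24]), ([0.483, 0.05, 0.165], [17, 15, 21])]
242 [([0.487, 0.06, 0.166], [20, 24, 25]), ([0.484, 0.05, 0.159], [21, 24, 26])]
244 [([0.488, 0.059, 0.159], [27, 27, 30]), ([0.504, 0.028, 0.117], [19, 19, 17])]
246 [([0.508, 0.038, 0.118], [107, 104, 94]), ([0.504, 0.027, 0.111], [21, 21, 21])]
248 [([0.507, 0.039, 0.114], [108, 104, 94]), ([0.505, 0.027, 0.104], [18, 18, 18])]
250 [([0.507, 0.04, 0.109], [106, 102, 92]), ([0.506, 0.026, 0.097], [20, 21, 22])]
252 [([0.507, 0.039, 0.102], [109, 103, 95]), ([0.505, 0.027, 0.093], [18, 19, 19])]
254 [([0.507, 0.04, 0.097], [108, 104, 93]), ([0.505, 0.027, 0.087], [42, 42, 41])]
256 [([0.508, 0.039, 0.09], [76, 73, 66]), ([0.504, 0.028, 0.083], [36, 34, 36])]
258 [([0.523, 0.024, 0.057], [12, 12, 15]), ([0.501, 0.03, 0.082], [18, 16, 16])]
260 [([0.521, 0.025, 0.053], [19, 16, 18]), ([0.5, 0.032, 0.079], [17, 16, 15])]
262 [([0.518, 0.029, 0.053], [15, 12, 13]), ([0.499, 0.033, 0.075], [16, 16, 15])]
264 [([0.514, 0.033, 0.055], [15, 10, 18]), ([0.498, 0.034, 0.07], [12, 8, 12])]
266 [([0.512, 0.035, 0.053], [14, 13, 15]), ([0.498, 0.034, 0.064], [11, 13, 14])]
268 [([0.508, 0.039, 0.054], [16, 16, 18]), ([0.499, 0.033, 0.057], [12, 15, 15])]
270 [([0.507, 0.041, 0.05], [37, 38, 39]), ([0.498, 0.034, 0.051], [15, 13, 13])]
```

View pics/m2.png

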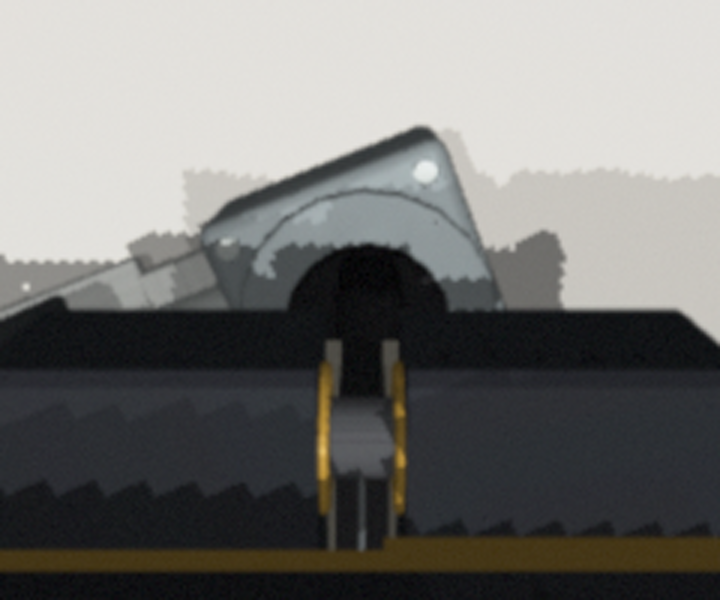

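The fingertips are at z≈0.087, just above the bar, so this tool's tips sit about 29 mm higher than the stated TCP implies; laterally they are right. I'll open, go 28 mm lower and regrip.

>>> {"op": "apply_moves", "data": {"newtons": 30, "targets": [[0.45,0.001,0.002,0,0,0,0],[0.45,0,0,0,0,0,0],[0.45,0,0,0,0,0,0],[0.45,0,0,0,0,0,0],[0.45,0,0,0,0,0,0],[0.45,0,0,0.007,0,0,0],[0.45,0,0,0.007,0,0,0],[0.45,0,0,0.007,0,0,0],[0.45,0,0,0.006,0,0,0],[0.45,0,0,0,0,0,0],[0,0,0,0,0,0,0],[0,0,0,0,0,0,0],[0,0,0,0,0,0,0],[0,0,0,0,0,0,0],[0,0,0,0,0,0,0],[0,0,0,0,0,0,0]]}}

```text
time_s: 4.7
tcp_pos: [0.5149, 0.0208, 0.051]
eef_rot: [-179.9, -0.0, -24.4]
contact_force: [-0.6, 2.0, 0.4]
gripper_width: 0.0136
gripper_force: 30.0
```

>>> {"op": "apply_moves", "data": {"targets": [[0,0,0,0,0,0,0.05],[0,0,0,0,0,0,0.05],[0,0,0,0,0,0,0.05],[0,0,0,0,0,0,0.05],[0,0,0,0,0,0,0.05],[0,0,0,0,0,0,0.05],[0,0,0,0,0,0,0.05],[0,0,0,0,0,0,0.05],[0,0,0,0,0,0,0.05],[0,0,0,0,0,0,0.05],[0,0,0,0,0,0,0.05],[0,0,0,0,0,0,0.05],[0,0,0,0,0,0,0.05],[0,0,0,0,0,0,0],[0,0,0,0,0,0,0]]}}

```text
time_s: 5.95
tcp_pos: [0.5145, 0.0206, 0.051]
eef_rot: [-180.0, 0.0, -82.8]
contact_force: [-2.8, 1.9, 4.4]
gripper_width: 0.0137
gripper_force: 30.0
```

Run:
```python
from h import *
s=get_state();print(s['eef_rot'],s['moment'],s['contact_force'],s['tcp_pos'])
c=capture('scene');save('s2',cv2.resize(c['frame'][230:350,250:380],None,fx=4.5,fy=4.5,interpolation=cv2.INTER_CUBIC))
```

```text
[-1.79985011e+02  1.31268299e-02 -8.28232296e+01] [ 0.92549284  0.82014771 -0.07311871] [-2.78363189  1.89698775  4.43765471] [0.51451812 0.020559   0.05095897]
```

View pics/s2.png

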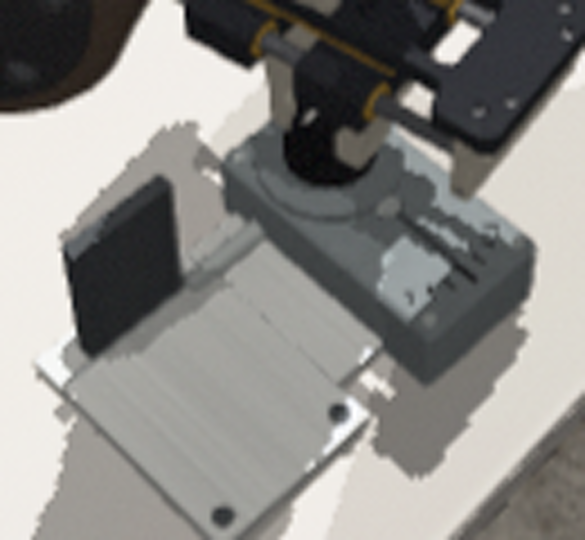

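The pointer is close to the long mark. I'll release, lift straight up, and verify the angle from the wrist.

>>> {"op": "apply_moves", "data": {"targets": [[0.45,0,0,0,0,0,0],[0.45,0,0,0,0,0,0],[0.45,0,0,0,0,0,0],[0.45,0,0,0,0,0,0],[0.45,0,0,-0.02,0,0,0],[0.45,0,0,-0.03,0,0,0],[0.45,0,0,-0.03,0,0,0],[0.45,0,0,-0.03,0,0,0],[0.45,0,0,-0.03,0,0,0],[0.45,0,0,-0.03,0,0,0],[0.45,0,0,0,0,0,0],[0.45,0,0,0,0,0,0]]}}

```text
time_s: 7.0
tcp_pos: [0.5155, 0.0207, 0.2225]
eef_rot: [-179.8, 0.1, -82.9]
contact_force: [0.6, 0.1, -0.5]
gripper_width: 0.0398
gripper_force: 0.0
```

Run:
```python
from h import *
s=get_state();print(s['tcp_pos'],s['eef_rot'])
c=capture('wrist');P=cloud(c);z=P[...,2];f=c['frame'];print(c['T'][:3,3])
np.savez('w2.npz',P=P,**c)
m=((z>.076)&(z<.09)&(np.hypot(P[...,0]-.5145,P[...,1]-.0205)<.03))
q=P[m][:,:2].astype(np.float32);print(len(q),cv2.minAreaRect(q*1000))
e,v=np.linalg.eigh(np.cov(q.T));print('bar',np.degrees(np.arctan2(v[1,1],v[0,1])),np.sqrt(e*12))
uu=((z>.075)&(z<.1)&(np.hypot(P[...,0]-.535,P[...,1]-.12)<.035));q=P[uu][:,:2].astype(np.float32);print('upr',len(q),cv2.minAreaRect(q*1000))
g=(z>.034)&(z<.046)&(np.hypot(P[...,0]-.49,P[...,1]-.02)<.08);q=P[g][:,:2].astype(np.float32);print('gear',cv2.minAreaRect(q*1000))
ys,xs=np.nonzero(g|m);print(xs.min(),xs.max(),ys.min(),ys.max())
# top-down rectified picture of gearbox top at z=.042, 5 px/mm, fixture axes
A=[];y=np.radians(-2.9);K=c['camera_matrix'];T=np.linalg.inv(c['T'])
pts=np.array([(.42,-.02),(.42,.06),(.54,.06),(.54,-.02)])
h=np.c_[pts,np.full(4,.042),np.ones(4)]@T.T;h=h[:,:3]@K.T;h=h[:,:2]/h[:,2:]
H=cv2.getPerspectiveTransform(h.astype(np.float32),np.float32([(400,600),(0,600),(0,0),(400,0)]))
save('top',cv2.warpPerspective(f,H,(400,600),flags=cv2.INTER_CUBIC))
```

```text
[0.5154654  0.02069574 0.22247044] [-1.79775657e+02  5.72167310e-02 -8.29355809e+01]
[ 0.52317038 -0.04623678  0.38756337]
429 ((514.0519409179688, 20.20988655090332), (13.477570533752441, 37.42137145996094), 7.188610553741455)
bar 97.14112674967419 [0.01409453 0.0374217 ]
upr 115 ((533.6278686523438, 133.23858642578125), (23.1539249420166, 7.941494941711426), 86.7007064819336)
gear ((486.5821533203125, 22.113039016723633), (66.25288391113281, 124.97748565673828), 87.33103942871094)
292 396 159 224
```

View pics/top.png

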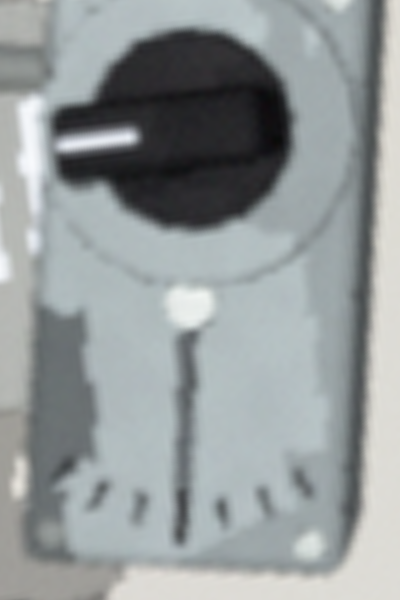

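The bar is at -82.9° and the pointer, near (181,505), sits on the long mark at (181,525): knob about 1.40 rad, released. Next I'll go above the square.

>>> {"op": "apply_moves", "data": {"targets": [[0.6,0.04,-0.0073,0,0,0,0],[0.6,0.04,-0.0073,0,0,0,0],[0.6,0.04,-0.0073,0,0,0,0],[0.6,0.04,-0.0073,0,0,0,0],[0.6,0.04,-0.0073,0,0,0,0],[0.6,0.04,-0.0073,0,0,0,0],[0.6,0.039,-0.0073,0,0,0,0],[0.6,0,0,0,0,0,-0.0666],[0.6,0,0,0,0,0,-0.0666],[0.6,0,0,0,0,0,-0.0666],[0.6,0,0,0,0,0,-0.0666],[0.6,0,0,0,0,0,-0.0666],[0.6,0,0,0,0,0,-0.0666],[0.6,0,0,0,0,0,-0.0666],[0.6,0,0,0,0,0,-0.0666],[0.6,0,0,0,0,0,-0.0666],[0.6,0,0,0,0,0,-0.0666],[0.6,0,0,0,0,0,0],[0.6,0,0,0,0,0,0],[0.6,0,0,0,0,0,0]]}}

```text
time_s: 8.72
tcp_pos: [0.5991, -0.2502, 0.2196]
eef_rot: [180.0, 0.1, -23.2]
contact_force: [0.5, -0.5, 0.8]
gripper_width: 0.0525
gripper_force: 0.0
```

Run:
```python
from h import *
s=get_state();print(s['tcp_pos'],s['eef_rot'],s['joints'].round(1))
for n in('wrist','scene'):
    c=capture(n);P=cloud(c);z=P[...,2];f=c['frame'];np.savez('w3.npz',P=P,**c) if n=='wrist' else 0
    for nm,lo,hi,ctr,r in(('legtop',.104,.116,(.61,-.254),.035),('foot',.0225,.031,(.585,-.245),.07),('leg',.035,.1,(.61,-.254),.03)):
        m=(z>lo)&(z<hi)&(np.hypot(P[...,0]-ctr[0],P[...,1]-ctr[1])<r)
        if n=='wrist' and nm=='foot': m&=(f.max(2).astype(int)-f.min(2)<60)
        q=P[m][:,:2].astype(np.float32)
        if len(q)>5:
            e,v=np.linalg.eigh(np.cov(q.T));print(n,nm,len(q),np.array(cv2.minAreaRect(q*1000)[0]).round(1),np.round(cv2.minAreaRect(q*1000)[1],1),round(cv2.minAreaRect(q*1000)[2],1),'pca',np.degrees(np.arctan2(v[1,1],v[0,1])).round(1),z[m].mean())
```

```text
[ 0.59909273 -0.25018443  0.21961946] [ 1.79975732e+02  8.99641086e-02 -2.32103311e+01] [ -5.5  18.2  -2.7  -0.  -69.3  72.3]
wrist legtop 404 [ 612.9 -256.7] [13.8 27.4] 67.2 pca 159.1 0.11002187607655818
wrist foot 524 [ 586.5 -246.3] [21.9 83.5] 67.5 pca 157.1 0.02527399005548081
wrist leg 86 [ 625.  -261.7] [13.9  1.4] 67.7 pca 68.5 0.07101218142108298
scene legtop 69 [ 611.6 -255.1] [14.6 30.7] 70.9 pca 159.5 0.10819884932574614
scene foot 203 [ 583.1 -244.5] [22.8 85.2] 68.4 pca 163.0 0.024857688811904474
scene leg 255 [ 609.7 -254.9] [16.4 30.2] 67.4 pca 175.1 0.06845207099047672
```

The leg centre is at (0.6125, -0.2565) and the square's yaw is -22.5°. I'll descend and grip it about 70 mm above its underside.

>>> {"op": "apply_moves", "data": {"newtons": 50, "targets": [[0.6,0.0147,0.0003,0,0,0,-0.008],[0.6,0,0,0.035,0,0,0],[0.6,0,0,0.035,0,0,0],[0.6,0,0,0.03,0,0,0],[0.6,0,0,0.03,0,0,0],[0.6,0,0,0.025,0,0,0],[0.6,0,0,0.0176,0,0,0],[0.6,0,0,0,0,0,0],[0.6,0,0,0,0,0,0],[0.6,0,0,0,0,0,0],[0,0,0,0,0,0,0],[0,0,0,0,0,0,0],[0,0,0,0,0,0,0],[0,0,0,0,0,0,0],[0,0,0,0,0,0,0],[0,0,0,0,0,0,0],[0,0,0,0,0,0,0],[0,0,0,0,0,0,0]]}}

```text
time_s: 10.32
tcp_pos: [0.6129, -0.2562, 0.0482]
eef_rot: [180.0, -0.0, -22.3]
contact_force: [-0.7, -0.1, 1.4]
gripper_width: 0.0137
gripper_force: 49.9
```

>>> {"op": "apply_moves", "data": {"targets": [[0,0,0,-0.015,0,0,0],[0,0,0,-0.03,0,0,0],[0,0,0,-0.03,0,0,0],[0,0,0,-0.035,0,0,0],[0,0,0,-0.03,0,0,0],[0,-0.0251,-0.0305,0,0,0,0],[0,-0.0251,-0.0305,0,0,0,0],[0,-0.0251,-0.0305,0,0,0,0],[0,-0.0251,-0.0305,0,0,0,0],[0,-0.0251,-0.0305,0,0,0,0],[0,-0.0251,-0.0305,0,0,0,0],[0,-0.0251,-0.0305,0,0,0,0],[0,-0.0251,-0.0305,0,0,0,0],[0,-0.0251,-0.0305,0,0,0,0],[0,-0.0251,-0.0305,0,0,0,0],[0,0,0,0,0,0,-0.072],[0,0,0,0,0,0,-0.072],[0,0,0,0,0,0,-0.072],[0,0,0,0,0,0,0],[0,0,0,0,0,0,0]]}}

```text
time_s: 11.98
tcp_pos: [0.496, 0.1211, 0.1877]
eef_rot: [180.0, 0.0, -3.1]
contact_force: [-0.3, 0.3, -3.2]
gripper_width: 0.0137
gripper_force: 49.9
```

Run:
```python
from h import *
s=get_state();print(s['time_s'],s['tcp_pos'],s['eef_rot'],s['contact_force'],s['moment'])
def pr(n,q): r=cv2.minAreaRect(q[:,:2].astype(np.float32)*1000);print(n,len(q),np.round(r[0],1),np.round(r[1],1),round(r[2],2))
for n in('scene','wrist'):
    c=capture(n);P=cloud(c);z=P[...,2];f=c['frame'];np.savez(n+'4.npz',P=P,**c)
    m=(z>.078)&(z<.095)&(np.abs(P[...,0]-.534)<.02)&(np.abs(P[...,1]-.12)<.035)
    if m.sum()>5: pr(n+' upr top',P[m])
    # upright face: fit plane
    m=(z>.02)&(z<.08)&(np.abs(P[...,0]-.530)<.012)&(np.abs(P[...,1]-.12)<.02)
    if m.sum()>20:
        q=P[m];A=np.c_[q[:,1]-.12,q[:,2]-.012,np.ones(len(q))];w,*_=np.linalg.lstsq(A,q[:,0],rcond=None);print(n,'face dx/dy,dx/dz,x0',w,len(q))
save('s4',cv2.resize(capture('side')['frame'][100:330,200:460],(680,600)))
```

```text
11.9833 [0.49595894 0.12114087 0.1877145 ] [ 1.79985103e+02  4.11063071e-02 -3.05242980e+00] [-0.30989893  0.29177643 -3.18177743] [-0.01563308 -0.07751395 -0.02968328]
scene upr top 135 [531.5 125. ] [40.5  9.2] 87.93
scene face dx/dy,dx/dz,x0 [0.0516704  0.00303876 0.52792736] 355
wrist upr top 512 [533.3 119.3] [49.1  8.1] 87.01
wrist face dx/dy,dx/dz,x0 [ 2.31484685e-02 -1.01033303e-04  5.38001678e-01] 222
```

View pics/s4.png

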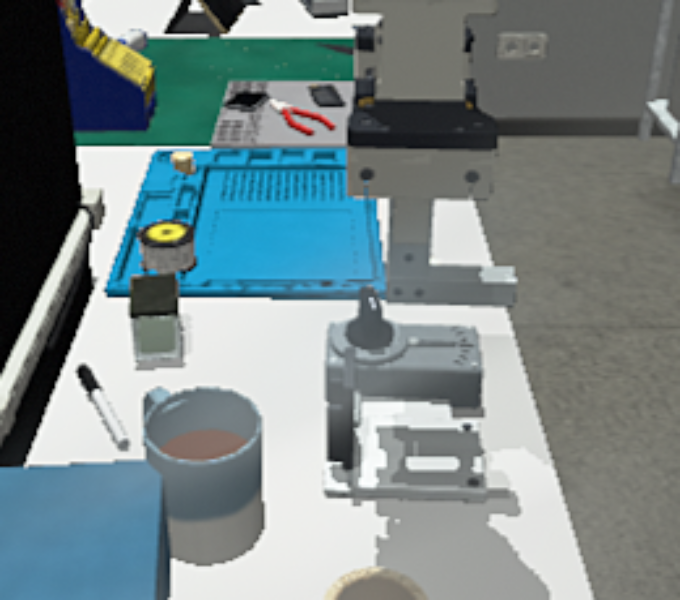

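The square hangs level over the bed, and the upright is plumb (slope 0.003) with its face at x≈0.529. I'll lower to about 10 mm above the bed, then creep down.

>>> {"op": "apply_moves", "data": {"targets": [[0,0,0,0.03,0,0,0],[0,0,0,0.03,0,0,0],[0,0,0,0.03,0,0,0],[0,0,0,0.02,0,0,0],[0,0,0,0.014,0,0,0],[0,0,0,0,0,0,0],[0,0,0,0,0,0,0],[0,0,0,0.002,0,0,0],[0,0,0,0.002,0,0,0],[0,0,0,0.001,0,0,0],[0,0,0,0.001,0,0,0],[0,0,0,0.001,0,0,0],[0,0,0,0,0,0,0],[0,0,0,0,0,0,0]]}}

```text
time_s: 13.3
tcp_pos: [0.4964, 0.1212, 0.0572]
eef_rot: [-180.0, -0.0, -2.8]
contact_force: [-0.4, 0.6, -2.7]
gripper_width: 0.0137
gripper_force: 49.9
```

>>> {"op": "apply_moves", "data": {"targets": [[0,0.006,0,0,0,0,0],[0,0.005,0,0,0,0,0],[0,0.003,0,0,0,0,0],[0,0,0,0.001,0,0,0],[0,0,0,0.001,0,0,0],[0,0,0,0.0005,0,0,0],[0,0,0,0,0,0,0],[0,0,0,0,0,0,0],[0,0,0,0,0,0,0]]}}

```text
time_s: 14.05
tcp_pos: [0.5102, 0.1205, 0.0546]
eef_rot: [180.0, 0.0, -2.9]
contact_force: [-0.1, -0.4, -3.7]
gripper_width: 0.0138
gripper_force: 49.9
```

>>> {"op": "apply_moves", "data": {"targets": [[0,0,0,0.0005,0,0,0],[0,0,0,0.0005,0,0,0],[0,0,0,0.0005,0,0,0],[0,0,0,0,0,0,0],[0,0,0,0,0,0,0],[0,0,0,0,0,0,0]]}}

```text
time_s: 14.55
tcp_pos: [0.5104, 0.1206, 0.0541]
eef_rot: [-180.0, -0.0, -2.8]
contact_force: [-4.5, 0.3, 8.6]
gripper_width: 0.0136
gripper_force: 49.9
```

>>> {"op": "apply_moves", "data": {"targets": [[0,0,0,-0.0004,0,0,0],[0,0.001,0,0,0,0,0],[0,0.001,0,0,0,0,0],[0,0,0,0,0,0,0],[0,0,0,0,0,0,0],[0,0,0,0,0,0,0]]}}

```text
time_s: 15.05
tcp_pos: [0.5111, 0.1203, 0.0541]
eef_rot: [180.0, 0.1, -2.9]
contact_force: [-9.1, 2.3, 11.9]
gripper_width: 0.0138
gripper_force: 49.9
```

Run:
```python
from h import *
s=get_state();print(s['tcp_pos'],s['eef_rot'],s['contact_force'],s['moment'])
c=capture('side');P=cloud(c);f=c['frame']
save('s5',cv2.resize(f[190:310,300:420],(600,600),interpolation=cv2.INTER_CUBIC))
```

```text
[0.51111589 0.12033865 0.05414843] [ 1.79982354e+02  9.29756256e-02 -2.85543994e+00] [-9.08379461  2.33142023 11.94147266] [ 0.95276982  3.91111527 -0.01495071]
```

View pics/s5.png

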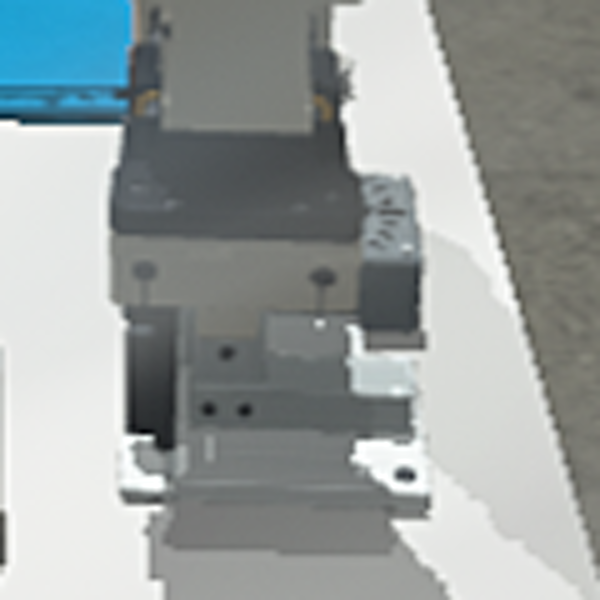

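The side view shows the leg's outer edge near px 188, a sliver from the upright near px 180. The x force may be bed friction alone, so I'll unload vertically to tell.

>>> {"op": "apply_moves", "data": {"targets": [[0,0,0,-0.0005,0,0,0],[0,0,0,-0.0007,0,0,0],[0,0,0,0,0,0,0],[0,0,0,0,0,0,0],[0,0,0,0,0,0,0]]}}

```text
time_s: 15.52
tcp_pos: [0.5123, 0.1203, 0.0544]
eef_rot: [180.0, 0.0, -2.9]
contact_force: [1.1, 0.4, -1.9]
gripper_width: 0.0138
gripper_force: 49.9
```

Run:
```python
from h import *
s=get_state();print(s['tcp_pos'],s['contact_force'],s['moment'])
c=capture('side');P=cloud(c);f=c['frame']
for v in(258,262,266,270,274): print(v,[(u,*P[v,u].round(4)[:3]) for u in range(326,346,2)])
```

```text
[0.51234183 0.12033659 0.05441272] [ 1.13863707  0.44924983 -1.89421919] [-0.04639903 -0.05751442 -0.04060685]
258 [(326, np.float64(0.5466), np.float64(0.1398), np.float64(0.0597)), (328, np.float64(0.5429), np.float64(0.14), np.float64(0.0599)), (330, np.float64(0.5393), np.float64(0.1444), np.float64(0.0634)), (332, np.float64(0.552), np.float64(0.6944), np.float64(0.4963)), (334, np.float64(0.5321), np.float64(0.1446), np.float64(0.0636)), (336, np.float64(0.5258), np.float64(0.0841), np.float64(0.0161)), (338, np.float64(0.5239), np.float64(0.1266), np.float64(0.0495)), (340, np.float64(0.5202), np.float64(0.128), np.float64(0.0507)), (342, np.float64(0.5164), np.float64(0.1276), np.float64(0.0504)), (344, np.float64(0.5127), np.float64(0.128), np.float64(0.0508))]
262 [(326, np.float64(0.5465), np.float64(0.1386), np.float64(0.0495)), (328, np.float64(0.5428), np.float64(0.1388), np.float64(0.0497)), (330, np.float64(0.5392), np.float64(0.1445), np.float64(0.0543)), (332, np.float64(0.5356), np.float64(0.1454), np.float64(0.055)), (334, np.float64(0.5319), np.float64(0.1446), n
[... 1667 characters left out ...]
.1301), np.float64(0.0237))]
274 [(326, np.float64(0.5463), np.float64(0.1379), np.float64(0.0202)), (328, np.float64(0.5426), np.float64(0.1405), np.float64(0.0225)), (330, np.float64(0.5389), np.float64(0.1444), np.float64(0.0258)), (332, np.float64(0.5352), np.float64(0.1463), np.float64(0.0275)), (334, np.float64(0.5313), np.float64(0.14), np.float64(0.0221)), (336, np.float64(0.5271), np.float64(0.1299), np.float64(0.0135)), (338, np.float64(0.5233), np.float64(0.1312), np.float64(0.0147)), (340, np.float64(0.5195), np.float64(0.1326), np.float64(0.0159)), (342, np.float64(0.5158), np.float64(0.1338), np.float64(0.017)), (344, np.float64(0.5117), np.float64(0.1298), np.float64(0.0136))]
```

With the vertical load off, the x force vanished, so it was only bed friction. The gap to the upright is still about 2-3 mm. I'll creep forward nearly unloaded.

>>> {"op": "apply_moves", "data": {"targets": [[0,0,0,-0.0004,0,0,0],[0,0.0007,0,0,0,0,0],[0,0.0007,0,0,0,0,0],[0,0.0006,0,0,0,0,0],[0,0,0,0,0,0,0],[0,0,0,0,0,0,0],[0,0,0,0,0,0,0]]}}

```text
time_s: 16.15
tcp_pos: [0.5143, 0.1203, 0.055]
eef_rot: [-180.0, 0.0, -2.9]
contact_force: [0.1, 0.3, -2.4]
gripper_width: 0.0137
gripper_force: 49.9
```

>>> {"op": "apply_moves", "data": {"targets": [[0,0.0005,0,0,0,0,0],[0,0.0005,0,0,0,0,0],[0,0,0,0,0,0,0],[0,0,0,0,0,0,0],[0,0,0,0,0,0,0]]}}

```text
time_s: 16.57
tcp_pos: [0.5153, 0.1202, 0.055]
eef_rot: [180.0, 0.0, -2.9]
contact_force: [-0.2, -0.6, -1.9]
gripper_width: 0.0139
gripper_force: 49.9
```

>>> {"op": "apply_moves", "data": {"targets": [[0,0.0005,0,0,0,0,0],[0,0,0,0,0,0,0],[0,0,0,0,0,0,0],[0,0,0,0,0,0,0]]}}

```text
time_s: 16.9
tcp_pos: [0.5157, 0.1202, 0.055]
eef_rot: [180.0, 0.0, -2.9]
contact_force: [-0.8, 0.7, -2.3]
gripper_width: 0.0135
gripper_force: 49.9
```

>>> {"op": "apply_moves", "data": {"targets": [[0,0.0005,0,0,0,0,0],[0,0,0,0,0,0,0],[0,0,0,0,0,0,0],[0,0,0,0,0,0,0]]}}

```text
time_s: 17.23
tcp_pos: [0.5158, 0.1201, 0.0549]
eef_rot: [180.0, 0.0, -2.9]
contact_force: [-3.3, 1.1, -0.9]
gripper_width: 0.0138
gripper_force: 49.9
```

The square touched the upright at x≈0.5157. Now I'll press down.

>>> {"op": "apply_moves", "data": {"targets": [[0,0,0,0.0005,0,0,0],[0,0,0,0.0005,0,0,0],[0,0,0,0.0005,0,0,0],[0,0,0,0,0,0,0],[0,0,0,0,0,0,0],[0,0,0,0,0,0,0]]}}

```text
time_s: 17.73
tcp_pos: [0.5158, 0.1199, 0.0541]
eef_rot: [180.0, 0.0, -2.8]
contact_force: [-8.1, -0.5, 7.6]
gripper_width: 0.0138
gripper_force: 49.9
```

Run:
```python
from h import *
s=get_state();print(s['tcp_pos'],s['eef_rot'],s['contact_force'],s['moment'])
```

```text
[0.51579382 0.11994048 0.05413404] [ 1.79974340e+02  3.59332739e-02 -2.84721604e+00] [-8.10441411 -0.49673507  7.57928163] [ 0.20242633  2.81672034 -0.03341941]
```

>>> {"op": "apply_moves", "data": {"targets": [[0,0.0005,0,0.0003,0,0,0],[0,0,0,0,0,0,0],[0,0,0,0,0,0,0],[0,0,0,0,0,0,0],[0,0,0,0,0,0,0],[0,0,0,0,0,0,0]]}}

```text
time_s: 18.23
tcp_pos: [0.5159, 0.1199, 0.0542]
eef_rot: [180.0, 0.1, -2.8]
contact_force: [-10.8, 1.5, 12.0]
gripper_width: 0.0138
gripper_force: 49.9
```

Run:
```python
from h import *
s=get_state();print(s['tcp_pos'],s['eef_rot'],s['contact_force'],s['moment'])
for n in('side','scene'):
    c=capture(n);P=cloud(c);z=P[...,2];f=c['frame']
    if n=='side':
        for v in range(256,280,3): print(v,[(u,*P[v,u].round(4).tolist()) for u in(334,335,336,337)])
    # foot top plane tilt along x
    m=(z>.028)&(z<.036)&(np.abs(P[...,1]-.122)<.008)&(P[...,0]>.445)&(P[...,0]<.498);q=P[m]
    if len(q)>10: print(n,'foot top slope',np.polyfit(q[:,0],q[:,2],1),q[:,2].mean(),len(q))
    m=(z>.02)&(z<.082)&(np.abs(P[...,0]-.530)<.006)&(np.abs(P[...,1]-.137)<.008);q=P[m]
    if len(q)>10:
        A=np.c_[q[:,1]-.12,q[:,2]-.012,np.ones(len(q))];w,*_=np.linalg.lstsq(A,q[:,0],rcond=None);print(n,'face',w,len(q))
```

```text
[0.51585568 0.11992536 0.05415077] [ 1.79972929e+02  6.37924396e-02 -2.84897792e+00] [-10.76884582   1.46439601  12.02534921] [ 0.51788229  4.073232   -0.03689789]
256 [(334, 0.5321, 0.1447, 0.0683), (335, 0.5296, 0.1271, 0.0546), (336, 0.5284, 0.1428, 0.0668), (337, 0.5266, 0.1426, 0.0667)]
259 [(334, 0.532, 0.1453, 0.0619), (335, 0.5295, 0.1267, 0.0473), (336, 0.5277, 0.128, 0.0483), (337, 0.5257, 0.1267, 0.0473)]
262 [(334, 0.532, 0.1457, 0.0553), (335, 0.5294, 0.128, 0.0411), (336, 0.5275, 0.1265, 0.04), (337, 0.5256, 0.1271, 0.0404)]
265 [(334, 0.5318, 0.1456, 0.0483), (335, 0.5292, 0.1259, 0.0322), (336, 0.5273, 0.1254, 0.0318), (337, 0.5254, 0.1268, 0.033)]
268 [(334, 0.552, 0.6944, 0.4963), (335, 0.5292, 0.1301, 0.0284), (336, 0.5273, 0.1297, 0.0281), (337, 0.5254, 0.1285, 0.0271)]
271 [(334, 0.5316, 0.1444, 0.0331), (335, 0.5291, 0.1301, 0.0211), (336, 0.5273, 0.1312, 0.022), (337, 0.5254, 0.1312, 0.0221)]
274 [(334, 0.5313, 0.1404, 0.0225), (335, 0.5291, 0.1318, 0.0151), (336, 0.5271, 0.13, 0.0136), (337, 0.5252, 0.131, 0.0145)]
277 [(334, 0.531, 0.1365, 0.0118), (335, 0.5292, 0.1374, 0.0125), (336, 0.5272, 0.1368, 0.0121), (337, 0.5254, 0.1377, 0.0128)]
side foot top slope [0.0010327  0.03183888] 0.03232648094508638 142
side face [ 0.54153423 -0.1035111   0.52281011] 55
scene foot top slope [-0.005698    0.03368232] 0.030998156957126374 243
scene face [0.24656018 0.01035483 0.52455123] 89
```

The foot is level (slope about 0, top at 32 mm), no gap shows against the upright, and the upright is still plumb. The push is steady at about 11 N into the face and 12 N down, so I'm handing in.

```bash
python3 -c "
from plant import *
s=get_state();print(s['contact_force'],s['gripper_force']);print(close_job())"
```

```text
[-11.69324517   1.62027764  12.52553124] 49.925276041030884
the job is handed in; nothing more can be done
None
```

I turned the knob onto the long mark and let go, and the upright measures plumb. The square is seated in the corner, still gripped and pressed with about 12 N down and 11–12 N toward the upright, part of which bed friction takes up; the job is handed in, with no verdict returned.

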